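# Feed the colour-sample carrier round the curved rail and bolt it in

### The job

Without lifting it off its board, slide the round white sample carrier in between the aluminium guide rails, round the corner, and press it home against the black rubber buffer at the end with a firm but gentle push (about 10 N; never force it against rails or buffer with more than 20 N). Then slide the red-knobbed bolt fully across behind it, and leave the carrier standing still, shut in between bolt and buffer. Leave the tins and the brown bottle alone.

Things in the scene. Friction and masses are not known exactly. Their poses are not given: they have to be found in the camera images.
- board: L-shaped grey board, 300 x 345 mm overall, 10 mm thick, fixed on the worktop; carries rails, end stop and bolt. Origin: underside, at the centre of the rail's bend. Nominal centre line of the channel in board axes: from (x -0.090, y -0.084) along +y to (-0.090, 0), clockwise on a 90 mm radius about the origin to (0, 0.090), then along +x to the buffer.
- channel_start (a point): Nominal start of the straight channel on the board's top, at board (-0.090, -0.042). Channel 73.6 mm wide between aluminium rails 6 mm thick, 16 mm high above the board; its mouth (board y -0.084 to -0.042) flares 27 degrees each side. Rails sit in slotted feet: the pair may be up to 4 mm off nominal in board x and in y, unreported; follow the channel by feel.
- carrier_post (a point): Middle of the carrier's post, on its axis, 58 mm above the carrier's underside. The carrier is a loose round white puck, 70 mm across, 38 mm high, 0.48 to 0.78 kg, with six coloured spots on top and an upright dark steel post 18 mm in diameter and 38 mm long (top 76 mm above the underside). It starts on the board before the mouth of the channel.
- carrier: The same carrier; origin at the centre of its underside, z axis up along the post. Its base and rim are slippery (friction about 0.2), so it slides easily; pushed high on the post against a snag it would tip.
- stop: Blue end-stop bracket, 56 mm wide, 40 mm high, on the board across the channel's end; origin on the board's top, middle of its face to board -x. A black rubber buffer (22 mm across, centre 29 mm above the board) stands out from the face by 14 to 22 mm, unreported: find it by feel. With the carrier home on it, the carrier's axis is 49 to 57 mm before the face (board x 0.061 to 0.069).
- bolt_knob (a point): Middle of the bolt's upright red knob, 14 mm in diameter, top 15 mm above this point, free for 20 mm below it; this point is 55 mm above the board's top. The bolt's steel bar, 12 mm wide, lies 19 to 29 mm above the board, over the rails, and slides along board +y with about 1.5 N friction; closed, it lies close behind a carrier that is home.
- bolt (a joint): Travel of the bolt along the board's +y in m: 0 = drawn back (open), 0.050 = fully across the channel (closed). It stays where it is left.
- tin: Bystander: round tan tin with grey lid, 72 mm across, 72 mm high; origin under its centre.
- flat_tin: Bystander: flat round grey and blue tin, 102 mm across, 36 mm high; origin under its centre.
- brown_bottle: Bystander: small brown bottle with dark cap, 48 mm across, 136 mm high; origin under its centre.
There are look-alikes about, which are no part of the job. Leave any turquoise or yellow look-alike of the carrier alone.

How it is judged (in metres and radians):
On the way, in this order (a step that is already met when the one before it is completed fails the run):
1. the carrier has been pushed round the corner and pressed home against the buffer with more than 5 N (contact force between carrier and stop above 5 N and x of carrier in the frame of board above 0.055 m), for 0.1 s.
2. the bolt is fully across behind it (value of joint bolt above 0.045 m), for 0.2 s.
At the end, for the whole second after the job is handed in: The bolt is across by at least 45 of its 50 mm, and the carrier stands upright (within 0.06 rad) and still between bolt and buffer at the end of the channel (board x 0.058 to 0.072, y 0.080 to 0.100), having been pressed against the buffer with more than 5 N before the bolt was closed (value of joint bolt above 0.045 m and x of carrier in the frame of board between 0.058 and 0.072 m and y of carrier in the frame of board between 0.08 and 0.1 m and angle between carrier's own z axis and vertical below 0.06 rad and linear speed of carrier below 0.01 m/s); the robot touches nothing.
It fails at once if the carrier is forced against rails, buffer or board with more than 25 N (contact force between carrier and board above 25 N).
It fails at once if the carrier is lifted off the board (by more than 12 mm) or tipped over (z of carrier in the frame of board above 0.022 m or angle between carrier's own z axis and vertical above 0.35 rad).
It fails at once if a bystander is moved by more than 30 mm (distance of any of tin, flat_tin, brown_bottle from where it was at the start of the episode above 0.03 m).
It also fails if it takes over 70 s, if anything falls off the work surface, if the arm or the gripper's body presses on something with over 40 N, if the wrist force passes 120 N, or if a joint passes its speed limit or range.

### The arm

A 6-joint arm with a two-finger parallel gripper is mounted at the origin on a cart in front of the work surface, level with it; the furniture and walls round the work are solid. World frame = base frame: x ahead of the robot, y to its left, z up, the work surface at z = 0. Lengths are in mm, angles in rad, forces in N, time in s.
With the tool pointing down it reaches from about 350 to 875 mm from the base axis. Payload 4.2 kg.
Tool frame: the origin (TCP) lies at the very end of the fingers, on their centre line; the grasp point (between the pads) lies 19 mm behind it; z points along the fingers, y is the line along which they close (so a half turn about z gives the same grasp; the last joint's range is limited). The gripper opens to 85 mm and grips with 20 to 120 N. Pads are 22 mm wide; open, the fingers measure 114 mm over their backs; the gripper's body (76 mm by 85 mm) begins 54 mm behind the grasp point. The pads swing forward as they close: fully open they stand 13 mm farther back than shut.
Start: joints at [-0.927, 0.385, 0.008, 0, -1.194, -0.259], TCP at [234.622, -579.268, 200.312] pointing down, gripper open.
Joint ranges: [-3.14, 3.14], [-1.21, 2.06], [-1.07, 1.41], [-3.16, 2.05], [-2.99, -0.16], [-3.1, 3.1]. Speed limits (rad/s): [2.79, 2.79, 3.14, 3.14, 3.14, 3.14].

### API

Orientations are given as a unit quaternion [x, y, z, w].
In Python, from bench import arm, optics gives the robot as it stands. The module is installed in compiled form; this text tells all that it offers.
- The arm moves only by the tool step_arm, never from a script. Its argument "motion" is a list of rows, each an object with "dr": the turn, a rotation vector about the tool's x, y, z in units of 8 degrees (1.0 is 8 degrees), a list of three; "slide": the shift along the tool's x, y, z in mm, a list of three; "jaw": the finger opening in mm, from 0 to 85.4. A call has exactly 8 rows; each row is the pose to reach, as a shift and turn from the pose commanded when the call began, along the tool's axes at that moment; what a row does not reach only later rows make up. A row lasts 1/8 s, in which the tool goes at most 62.5 mm and 10.7 degrees, less where a joint would pass 70% of its speed; a pose out of reach is approached as far as the arm can. A call with a gripper value outside its range is refused whole. The fingers move at their own pace and stop on an object; the grip force is fixed at half the most. Time passes only in rows, so rows that repeat a pose let the fingers close, or fill a call up. It gives the time, the measured TCP pose, the force, the opening and the grip force at its end, in the units of the state.
- arm.read_state(): the state, without advancing time (a new reading comes with each control period).
- optics.get_image(name): name is "side" or "top" or "wrist"; returns the picture (420x560x3 uint8, blue, green, red); there is no depth.
- optics.camera_info(name): a dict with "camera_matrix" (3x3 intrinsics, pixels), "k1" (the pictures are not rectified: a ray, as slopes to the right and down, at radius r is drawn at 1 + k1 r^2 times it, then the intrinsics apply), "view" (4x4, takes a point from world to camera coordinates); the wrist camera has in their place "T_tool_cam" (4x4, takes a point from camera to tool coordinates, whose origin is the TCP and whose axes are the flange's). Camera axes: x right, y up, looking along -z (the intrinsics and any distortion apply to the point x, -y, -z); pixel columns grow to the right and rows downward; lengths in mm; the calibration is good to about 2 mm. A picture is of the moment at which its call begins: read the wrist's pose just before it. camera_info takes no time and is no camera call.
- arm.job_done(): hands the job in; it is judged then, once.
The state is a dict: "clock": time; "joints": joint angles; "joint_vel": joint speeds; "joint_efforts": joint torques, N m; "position": TCP position; "ee_rot": TCP orientation; "contact_force": force on the tool from outside, world axes, zero at the start; "wrist_torque": the same for the moment, N m; "gripper_width": finger opening in mm; "grasp_force": force on a finger pad.
Only numpy, scipy, OpenCV 4.12 (cv2) and the standard library are available. Lean on these libraries where they do the work, as an engineer would, in place of code of your own. Each camera call takes 0.05 s, during which the arm holds its last target. There are 200 camera calls.

## Working session

There is one attempt and no reset: what is moved stays moved. The work goes in short steps, Python scripts to look and compute and a tool call to move; the robot and the scene stay as the last step left them, time stands still between calls to the robot, and variables do not carry over. Pictures are saved under pics/ and viewed, at most 10 in all, crops included, and the job is handed in when it is done.

Besides the shell and the picture viewer there is one more tool, called as name([rows], argument=value, ...), one row to a line, values as JSON. step_arm: Moves the arm, as the interface text tells. Its arguments: {"type":"object","properties":{"motion":{"type":"array","items":{"type":"object","properties":{"dr":{"type":"array","items":{"type":"number"}},"slide":{"type":"array","items":{"type":"number"}},"jaw":{"type":"number"}}}}},"required":["motion"]}

```bash
mkdir -p pics; cat > h.py <<'E'
import numpy as np, cv2
from scipy.spatial.transform import Rotation as R
from bench import arm, optics
def cam(name, st=None):
    i=optics.camera_info(name); K=np.array(i["camera_matrix"]); k1=i["k1"]
    if name=="wrist":
        T=np.eye(4); T[:3,:3]=R.from_quat(st["ee_rot"]).as_matrix(); T[:3,3]=st["position"]
        V=np.linalg.inv(T@np.array(i["T_tool_cam"]))
    else: V=np.array(i["view"])
    return K,k1,V
def ray(c,u,v):
    K,k1,V=c
    d=cv2.undistortPoints(np.array([[[u,v]]],float),K,np.array([k1,0,0,0,0.]))[0,0]
    W=np.linalg.inv(V); dd=W[:3,:3]@np.array([d[0],-d[1],-1]); return W[:3,3],dd
def onz(c,u,v,z):
    o,d=ray(c,u,v); return o+d*(z-o[2])/d[2]
def proj(c,p):
    K,k1,V=c; q=V[:3,:3]@np.array(p,float)+V[:3,3]
    x,y=q[0]/-q[2],-q[1]/-q[2]; s=1+k1*(x*x+y*y); return K[0,0]*x*s+K[0,2],K[1,1]*y*s+K[1,2]
E
python3 - <<'E'
from h import *
s=arm.read_state(); print({k:np.round(v,3) for k,v in s.items()})
for n in("top","side"): cv2.imwrite(f"pics/{n}0.png",optics.get_image(n)); i=optics.camera_info(n);print(i)
print(optics.camera_info("wrist"))
E
```

```text
{'clock': np.float64(0.0), 'joints': array([-9.270e-01,  3.860e-01,  7.000e-03, -1.000e-03, -1.194e+00,
       -2.590e-01]), 'joint_vel': array([ 0.001, -0.001,  0.   , -0.   , -0.   ,  0.001]), 'joint_efforts': array([ 0.0000e+00, -3.9229e+01,  1.8840e+01,  4.1860e+00, -5.0000e-03,
        0.0000e+00]), 'position': array([ 234.388, -578.676,  199.222]), 'ee_rot': array([-0.191,  0.982,  0.001, -0.   ]), 'contact_force': array([-0.649,  0.051, -0.109]), 'wrist_torque': array([-0.011,  0.036,  0.004]), 'grasp_force': np.float64(0.0), 'gripper_width': np.float64(85.433)}
{'camera_matrix': array([[486.44697523,   0.        , 263.3764467 ],
       [  0.        , 486.44697523, 206.58527873],
       [  0.        ,   0.        ,   1.        ]]), 'k1': -0.12910126965151478, 'view': array([[-1.12025956e-02, -9.99830812e-01, -1.45893719e-02,
        -1.42420624e+01],
       [ 9.97644215e-01, -1.21632425e-02,  6.75135256e-02,
        -5.85620619e+02],
       [-6.76795572e-02, -1.37986758e-02,  9.97611685e-01,
        -1.38501363e+03],
       [ 0.00000000e+00,  0.00000000e+00,  0.00000000e+00,
 
[... 435 characters left out ...]
5809958e-01,  3.86632999e-01,
        -1.22802126e+03],
       [ 0.00000000e+00,  0.00000000e+00,  0.00000000e+00,
         1.00000000e+00]])}
{'camera_matrix': array([[306.31564462,   0.        , 279.35790793],
       [  0.        , 306.31564462, 209.71678969],
       [  0.        ,   0.        ,   1.        ]]), 'k1': -0.005952456120231483, 'T_tool_cam': array([[-4.69155018e-05,  9.50273207e-01,  3.11417452e-01,
         7.97338936e+01],
       [ 9.99998465e-01, -5.00853239e-04,  1.67897733e-03,
        -1.49476053e-01],
       [ 1.75146162e-03,  3.11417053e-01, -9.50271725e-01,
        -1.74222561e+02],
       [ 0.00000000e+00,  0.00000000e+00,  0.00000000e+00,
         1.00000000e+00]])}
```

View pics/top0.png

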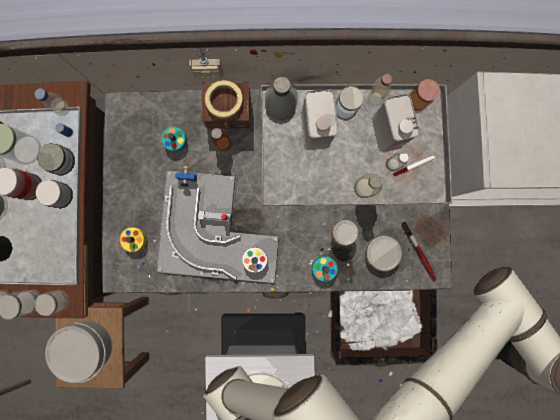

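View pics/side0.png

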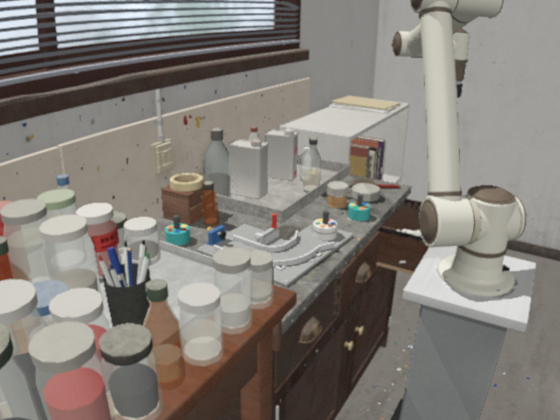

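Top view: white carrier candidates are white (255,260), turquoise (174,139) and (324,269), and yellow (132,239). The white one, on the board before the mouth, fits the description. Also: blue stop (185,177), red knob (224,216), channel running left then up. I'll confirm in an enlarged crop.

```bash
python3 - <<'E'
from h import *
im=cv2.imread("pics/top0.png"); cv2.imwrite("pics/crop.png",cv2.resize(im[160:295,145:295],None,fx=5,fy=4.4,interpolation=cv2.INTER_CUBIC)[:600])
c=cam("top"); s=cam("side"); im2=cv2.imread("pics/side0.png")
def blobs(im,m):
    n,l,st,ce=cv2.connectedComponentsWithStats(m.astype(np.uint8)); return [(st[i,4],ce[i].round(1)) for i in range(1,n) if st[i,4]>15]
for nm,I in(("top",im),("side",im2)):
    h=cv2.cvtColor(I,cv2.COLOR_BGR2HSV).astype(int); H,S,V=h[...,0],h[...,1],h[...,2]
    print(nm,"red",blobs(I,((H<6)|(H>174))&(S>170)&(V>100)),"blue",blobs(I,(H>100)&(H<122)&(S>140)&(V>50)))
for n,u,v,z in[("carrier",255,260,48),("knob",224,216,78),("stop",185,177,50),("b1",168,171,10),("b2",234,178,10),("b3",277,237,10),("b4",274,284,10),("b5",158,272,10)]: print(n,onz(c,u,v,z).round())
E
```

```text
top red [(np.int32(19), array([223.7, 216.7])), (np.int32(16), array([262.1, 258.7])), (np.int32(69), array([427.8, 265.9]))] blue [(np.int32(22), array([167.1, 143. ])), (np.int32(110), array([185.8, 176.1])), (np.int32(17), array([258.8, 266.2])), (np.int32(22), array([332.1, 271.1]))]
side red [(np.int32(28), array([273.6, 220.4])), (np.int32(175), array([103.8, 241.7]))] blue [(np.int32(124), array([214.6, 235.7])), (np.int32(155), array([114.3, 260.5])), (np.int32(68), array([130. , 268.3]))]
carrier [433.   4.  48.]
knob [557.  87.  78.]
stop [671. 201.  50.]
b1 [695. 259.  10.]
b2 [671.  64.  10.]
b3 [497. -59.  10.]
b4 [362. -49.  10.]
b5 [399. 288.  10.]
```

View pics/crop.png

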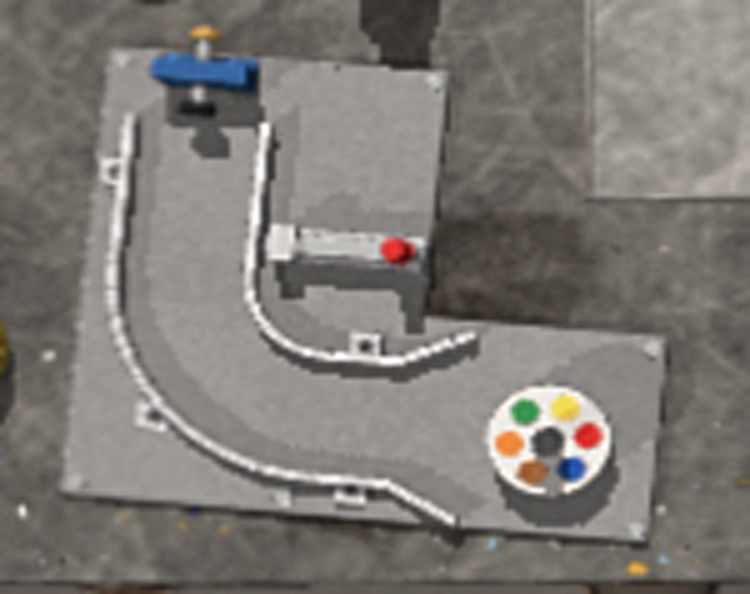

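The crop shows the white puck with six spots and a dark post at about (549,440): it is the carrier. The channel runs left from the flared mouth, then up to the blue stop. The mouth ends at crop (405,360) and (385,483). The bolt is open, with its knob at (397,250).

```bash
cat >> h.py <<'E'
import json
def rowto(p0,yaw0,p,yaw):  # down tool; yaw = world heading of tool x, deg. returns slide, dr_z
    a=np.radians(yaw0); X=np.array([np.cos(a),np.sin(a),0]); Z=np.array([0,0,-1.]); Y=np.cross(Z,X)
    d=np.array(p,float)-p0; dy=(yaw-yaw0+180)%360-180
    return [round(float(d@v),1) for v in(X,Y,Z)], round(-dy/8,2)
def yawof(st): 
    x=R.from_quat(st["ee_rot"]).apply([1,0,0]); return np.degrees(np.arctan2(x[1],x[0]))
E
python3 - <<'E'
from h import *
c=cam("top")
P=lambda u,v,z: onz(c,145+(u+.5)/5-.5,160+(v+.5)/4.4-.5,z)[:2].round(1)
for n,a in dict(inner_start=(405,360,26),outer_start=(385,483,26),innerflare=(475,335,26),outerflare=(455,520,26),
 Lend=(131,120,26),Rend=(264,125,26),Lm=(119,230,26),Rm=(254,230,26),stopL=(152,78,50),stopR=(258,90,50),carr=(549,440,48),post=(547,440,86),knob=(397,250,80)).items(): print(n,P(*a))
s=cam("side")
for n,t,q,z in(("knob",(223.7,216.7),(273.6,220.4),73),):
    o1,d1=ray(c,*t);o2,d2=ray(s,*q); A=np.stack([d1,-d2],1); k=np.linalg.lstsq(A,o2-o1,rcond=None)[0]; print(n,o1+d1*k[0],o2+d2*k[1])
st=arm.read_state(); print(yawof(st), rowto(np.array([234.622,-579.268,200.312]),yawof(st),[415,-90,220],-96))
E
```

```text
inner_start [486.1  88.3]
outer_start [406.3 100.4]
innerflare [502.   47.9]
outerflare [382.   60.5]
Lend [645.6 247.1]
Rend [641.2 169.2]
Lm [573. 254.]
Rm [572.  175.2]
stopL [670.2 230.1]
stopR [661.4 169.1]
carr [434.3   5.5]
post [435.8   5.3]
knob [555.4  87.3]
knob [555.79735195  90.4518252   55.58927467] [555.45266428  90.26935757  55.55525607]
-157.9610480047208 ([-350.8, 385.8, -19.7], np.float64(-7.75))
```

step_arm([
  {"dr": [0,0,-1],"slide": [-35,38,-5],"jaw": 85},
  {"dr": [0,0,-2],"slide": [-70,77,-10],"jaw": 70},
  {"dr": [0,0,-3],"slide": [-110,120,-15],"jaw": 50},
  {"dr": [0,0,-4],"slide": [-150,165,-20],"jaw": 24},
  {"dr": [0,0,-5],"slide": [-195,215,-20],"jaw": 24},
  {"dr": [0,0,-6],"slide": [-235,258,-20],"jaw": 24},
  {"dr": [0,0,-7],"slide": [-275,302,-20],"jaw": 24},
  {"dr": [0,0,-7.75],"slide": [-310,341,-20],"jaw": 24},
])

```text
clock: 1.1
position: [394.0, -144.8, 220.3]
ee_rot: [-0.671, 0.741, 0.0, 0.0]
contact_force: [1.1, -0.9, 0.8]
gripper_width: 23.8
grasp_force: 0.0
```

```bash
python3 - <<'E'
from h import *
st=arm.read_state(); print(yawof(st),st["position"],st["clock"],st["joints"],st["gripper_width"],st["contact_force"])
cv2.imwrite("pics/w1.png",optics.get_image("wrist"))
a=np.radians(-157.96);X=np.array([np.cos(a),np.sin(a),0]);Z=np.array([0,0,-1.]);Y=np.cross(Z,X)
print("cmd",np.array([234.622,-579.268,200.312])-310*X+341*Y-20*Z)
json.dump(st,open("w1.json","w"),default=lambda o:np.asarray(o).tolist())
E
```

```text
-95.69712882694901 [ 394.03131821 -144.77308303  220.25767878] 1.1 [ 3.82884923e-02  8.97661807e-03 -4.22743488e-01 -1.66961743e-04
 -1.13894739e+00 -1.37652285e-01] 23.845966263709954 [ 1.13019829 -0.93693585  0.75651008]
cmd [ 394.00630692 -146.85888503  220.312     ]
```

View pics/w1.png

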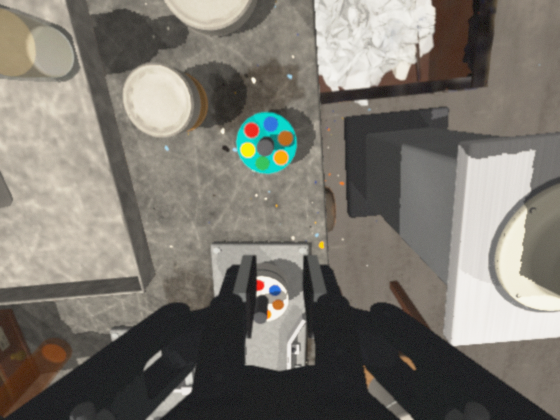

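The wrist camera looks behind the gripper. It shows the carrier partly hidden at (268,300), the turquoise decoy at (267,143) and a tin at (160,100). I'll fly over the channel's far side for one good look back at the rails.

step_arm([
  {"dr": [0,0,0],"slide": [-50,-10,0],"jaw": 24},
  {"dr": [0,0,0],"slide": [-105,-20,0],"jaw": 24},
  {"dr": [0,0,0],"slide": [-160,-32,0],"jaw": 24},
  {"dr": [0,0,0],"slide": [-220,-45,0],"jaw": 24},
  {"dr": [0,0,0],"slide": [-280,-58,0],"jaw": 24},
  {"dr": [0,0,0],"slide": [-335,-70,0],"jaw": 24},
  {"dr": [0,0,0],"slide": [-380,-80,0],"jaw": 24},
  {"dr": [0,0,0],"slide": [-408,-84,0],"jaw": 24},
])

```text
clock: 2.15
position: [520.0, 252.2, 219.3]
ee_rot: [-0.67, 0.742, 0.0, -0.001]
contact_force: [-0.5, -0.1, 0.6]
gripper_width: 23.5
grasp_force: 0.0
```

```bash
python3 - <<'E'
from h import *
optics.get_image("side"); optics.get_image("side")
st=arm.read_state(); print(yawof(st),st["position"],st["clock"],st["joint_vel"].round(3))
im=optics.get_image("wrist"); cv2.imwrite("pics/w2raw.png",im)
cv2.imwrite("pics/w2.png",cv2.resize(im,None,fx=1.42,fy=1.42,interpolation=cv2.INTER_CUBIC))
json.dump(st,open("w2.json","w"),default=lambda o:np.asarray(o).tolist())
E
```

```text
-95.81824200717 [520.05611585 252.52053221 218.92373412] 2.25 [-0.032 -0.036 -0.048 -0.002 -0.015  0.017]
```

View pics/w2.png

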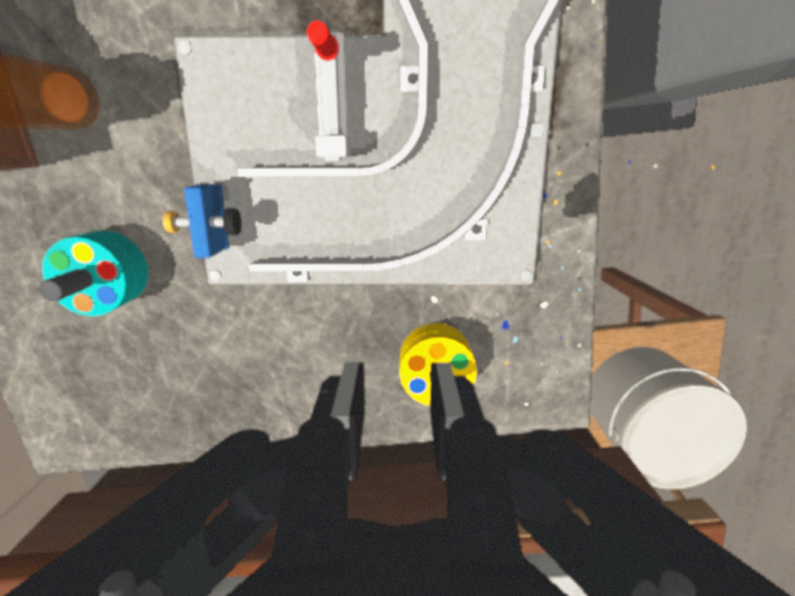

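The view shows the inner rail along (240,173)–(370,172) and up at (424,45–100), and the outer rail along (250,267)–(375,266) and up at (528,45–110). The buffer tip is at (240,222), the knob top at (317,29) and the bar tip at (331,157).

```bash
python3 - <<'E'
from h import *
st=json.load(open("w2.json")); c=cam("wrist",st)
P=lambda u,v,z: onz(c,u/1.42,v/1.42,z)[:2]
pts=dict(iA=(240,173,26),iB=(370,172,26),oA=(250,267,26),oB=(375,266,26),iC=(425,100,26),iD=(427,45,26),oC=(527,110,26),oD=(529,45,26),
buf=(240,222,39),stopfrontL=(226,250,50),knob=(317,29,80),bartip=(331,157,37),b1=(180,38,10),b2=(208,284,10),b3=(536,284,10))
Q={k:P(*v) for k,v in pts.items()}
for k,v in Q.items(): print(k,v.round(1))
th=lambda a,b: np.degrees(np.arctan2(*(Q[b]-Q[a])[::-1]))
print("x-dir:",th("iB","iA"),th("oB","oA"),th("b3","b2")," y-dir-90:",th("b1","b2")-90, th("iD","iC")-90,th("oD","oC")-90)
yw=np.radians(-5.6); ex=np.array([np.cos(yw),np.sin(yw)]); ey=np.array([-ex[1],ex[0]])
# rail centre: origin guess
m=(Q["iA"]+Q["iB"]+Q["oA"]+Q["oB"])/4; m2=(Q["iC"]+Q["iD"]+Q["oC"]+Q["oD"])/4
Oy=m@ey-90; Ox=m2@ex+90; O=Ox*ex+Oy*ey; print("rail origin",O, "widths",((Q["oA"]+Q["oB"])/2-(Q["iA"]+Q["iB"])/2)@ey,((Q["iC"]+Q["iD"])/2-(Q["oC"]+Q["oD"])/2)@ex)
for k,v in Q.items(): print(k,((v-O)@ex).round(1),((v-O)@ey).round(1))
E
```

```text
iA [640.2 172.8]
iB [535.  182.8]
oA [648.2 250.9]
oB [540.1 261.1]
iC [486.2 133.9]
iD [481.6  96.3]
oC [407.6 149. ]
oD [405.7 104. ]
buf [643.8 210.4]
stopfrontL [655.6 230.1]
knob [554.6  91.6]
bartip [563.2 168.2]
b1 [671.   68.5]
b2 [695.8 266.2]
b3 [396.3 296.8]
x-dir: -5.438803212316031 -5.371457311577309 -5.835551731631345  y-dir-90: -7.146491358724589 -6.959681725015884 -2.528249820249812
rail origin [536.79205745 131.77791206] widths 78.4720453775605 78.00793261623863
iA 98.9 50.9
iB -6.8 50.6
oA 99.2 129.5
oB -9.3 129.0
iC -50.5 -2.9
iD -51.4 -40.6
oC -130.2 4.5
oD -127.8 -40.5
buf 98.8 88.7
stopfrontL 108.7 109.4
knob 21.6 -38.2
bartip 22.8 38.9
b1 139.7 -49.9
b2 145.1 149.3
b3 -155.9 150.5
```

step_arm([
  {"dr": [0,0,0],"slide": [45,8,0],"jaw": 24},
  {"dr": [0,0,0],"slide": [100,19,0],"jaw": 24},
  {"dr": [0,0,0],"slide": [155,30,0],"jaw": 24},
  {"dr": [0,0,0],"slide": [210,40,0],"jaw": 24},
  {"dr": [0,0,0],"slide": [265,51,0],"jaw": 24},
  {"dr": [0,0,0],"slide": [300,58,20],"jaw": 24},
  {"dr": [0,0,0],"slide": [311,60,60],"jaw": 24},
  {"dr": [0,0,0],"slide": [311,60,110],"jaw": 24},
])

```text
clock: 3.3
position: [427.5, -54.5, 110.4]
ee_rot: [-0.668, 0.744, -0.001, 0.002]
contact_force: [0.2, 0.3, -0.6]
gripper_width: 24.4
grasp_force: 0.0
```

step_arm([
  {"dr": [0,0,0],"slide": [0,0,30],"jaw": 24},
  {"dr": [0,0,0],"slide": [0,0,55],"jaw": 24},
  {"dr": [0,0,0],"slide": [0,0,75],"jaw": 24},
  {"dr": [0,0,0],"slide": [0,0,80],"jaw": 24},
  {"dr": [0,0,0],"slide": [0,0,80],"jaw": 24},
  {"dr": [0,0,0],"slide": [0,0,80],"jaw": 24},
  {"dr": [0,0,0],"slide": [0,0,80],"jaw": 24},
  {"dr": [0,0,0],"slide": [0,0,80],"jaw": 24},
])

```text
clock: 4.3
position: [428.2, -52.7, 30.7]
ee_rot: [-0.669, 0.743, -0.0, 0.0]
contact_force: [0.4, -0.6, 0.2]
gripper_width: 23.9
grasp_force: 0.0
```

```bash
cat >> h.py <<'E'
O=np.array([536.8,131.8]); YW=-5.6; _a=np.radians(YW); EX=np.array([np.cos(_a),np.sin(_a)]); EY=np.array([-EX[1],EX[0]])
tob=lambda p:np.array([(np.array(p[:2])-O)@EX,(np.array(p[:2])-O)@EY])
def tcp(s,D=44):  # s=0 at board y=0 (arc begin); returns world xy, yaw
    L=90*np.pi/2
    if s<0: c,h=np.array([-90,s]),90
    elif s<L: a=s/90; c,h=90*np.array([-np.cos(a),np.sin(a)]),90-np.degrees(a)
    else: c,h=np.array([s-L,90.]),0
    t=np.array([np.cos(np.radians(h)),np.sin(np.radians(h))]); q=c-D*t
    return O+q[0]*EX+q[1]*EY, h+YW-180
def plan(p0,yaw0,ss,z,D=44):
    for s in ss:
        p,y=tcp(s,D); sl,d=rowto(np.array(p0),yaw0,[*p,z],y); print(round(s),sl,d,np.round(p,1),round(y,1))
E
python3 - <<'E'
from h import *
cv2.imwrite("pics/t2.png",optics.get_image("top"))
st=arm.read_state(); print(st["position"],yawof(st),st["contact_force"],st["clock"],tob(st["position"]))
a=np.radians(-95.96);X=np.array([np.cos(a),np.sin(a),0]);Z=np.array([0,0,-1.]);Y=np.cross(Z,X)
cmd=np.array([394.006,-146.859,220.312])+(-408+311)*X+(-84+60)*Y+190*Z; print("cmd",cmd)
plan(cmd,-95.96,[-136,-120,-100,-80,-60,-40,-20],30)
E
```

```text
[428.0478981 -52.7720478  30.6136396] -95.94383698345142 [0.2813902  0.61841779 0.04555854] 4.35 [ -90.22199597 -194.3035047 ]
cmd [427.94818173 -52.87534025  30.312     ]
-136 [-14.4, -0.2, 0.3] -0.05 [429.7 -38.6] -95.6
-120 [-30.4, -0.1, 0.3] -0.05 [431.2 -22.6] -95.6
-100 [-50.4, 0.0, 0.3] -0.05 [433.2  -2.7] -95.6
-80 [-70.4, 0.1, 0.3] -0.05 [435.1  17.2] -95.6
-60 [-90.4, 0.3, 0.3] -0.05 [437.1  37.1] -95.6
-40 [-110.4, 0.4, 0.3] -0.05 [439.  57.] -95.6
-20 [-130.4, 0.5, 0.3] -0.05 [441.   76.9] -95.6
```

step_arm([
  {"dr": [0,0,0],"slide": [-4,0,0],"jaw": 24},
  {"dr": [0,0,0],"slide": [-8,0,0],"jaw": 24},
  {"dr": [0,0,0],"slide": [-11,0,0],"jaw": 24},
  {"dr": [0,0,0],"slide": [-14,0,0],"jaw": 24},
  {"dr": [0,0,0],"slide": [-17,0,0],"jaw": 24},
  {"dr": [0,0,0],"slide": [-21,0,0],"jaw": 24},
  {"dr": [0,0,0],"slide": [-25,0,0],"jaw": 24},
  {"dr": [0,0,0],"slide": [-30,0,0],"jaw": 24},
])

```text
clock: 5.35
position: [431.0, -22.7, 30.3]
ee_rot: [-0.669, 0.743, -0.0, 0.0]
contact_force: [-0.1, 0.5, -0.6]
gripper_width: 24.0
grasp_force: 0.0
```

step_arm([
  {"dr": [0,0,0],"slide": [-5,0,0],"jaw": 24},
  {"dr": [0,0,0],"slide": [-10,0,0],"jaw": 24},
  {"dr": [0,0,0],"slide": [-15,0,0],"jaw": 24},
  {"dr": [0,0,0],"slide": [-20,0,0],"jaw": 24},
  {"dr": [0,0,0],"slide": [-25,0,0],"jaw": 24},
  {"dr": [0,0,0],"slide": [-30,0,0],"jaw": 24},
  {"dr": [0,0,0],"slide": [-35,0,0],"jaw": 24},
  {"dr": [0,0,0],"slide": [-40,0,0],"jaw": 24},
])

```text
clock: 6.35
position: [435.2, 17.1, 30.3]
ee_rot: [-0.669, 0.743, -0.0, 0.0]
contact_force: [0.3, 0.3, 0.7]
gripper_width: 24.0
grasp_force: 0.0
```

```bash
python3 - <<'E'
from h import *
st=arm.read_state(); print(st["position"],yawof(st),st["contact_force"],st["wrist_torque"],st["clock"],tob(st["position"]))
im=optics.get_image("top"); im2=optics.get_image("wrist")
cv2.imwrite("pics/t3.png",np.vstack([cv2.resize(im[160:300,145:330],(560,424)),])); cv2.imwrite("pics/w3.png",im2)
cv2.imwrite("pics/c3.png",np.hstack([cv2.resize(im[160:300,145:305],(400,350),interpolation=cv2.INTER_CUBIC),cv2.resize(im2,(400,300))[:350] if 0 else cv2.copyMakeBorder(cv2.resize(im2,(400,300)),0,50,0,0,0)]))
E
```

```text
[435.18127692  17.09455917  30.3090001 ] -95.95373559056328 [0.31888982 0.25935634 0.70455792] [ 0.04103522  0.04471414 -0.0047289 ] 6.35 [ -89.94044802 -124.07424731]
```

View pics/c3.png

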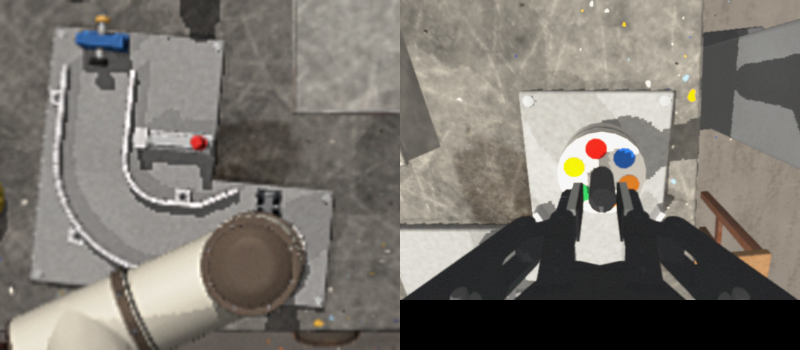

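```bash
python3 - <<'E'
from h import *
st=arm.read_state(); c=cam("wrist",st); p=st["position"]
for u,v in[(196*1.4,148*1.4),(225*1.4,158*1.4),(173*1.4,167*1.4),(230*1.4,184*1.4),(184*1.4,193*1.4)]: print(onz(c,u,v,48).round(1))
print("tcp px",proj(c,p), "expected carrier", proj(c,[440,61,48]),proj(c,[440,61,86]), proj(c,[435,5,48]))
E
```

```text
[435.2 -13.3  48. ]
[414.1  -3.1  48. ]
[4.546e+02 2.000e-01 4.800e+01]
[411.6  19.2  48. ]
[448.9  23.5  48. ]
tcp px (np.float64(280.056359566201), np.float64(245.17926363950087)) expected carrier (np.float64(279.78625881726697), np.float64(323.09588470125357)) (np.float64(279.8467377824271), np.float64(373.9018042309417)) (np.float64(278.3857739557129), np.float64(238.47706022630138))
```

View pics/w3.png

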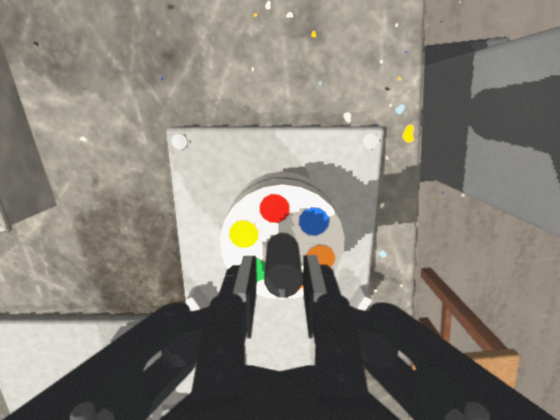

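The carrier is still at about (434,6), with its post at (283,265) between the finger tips at (258,258) and (308,258). So the tips passed above the puck. I'll check the true tip height.

```bash
python3 - <<'E'
from h import *
st=arm.read_state(); c=cam("wrist",st); p=np.array(st["position"]); Rm=R.from_quat(st["ee_rot"]).as_matrix()
print("w",st["gripper_width"],"f",st["contact_force"])
for k in(0,5,10,19,30):
    print(k,[np.round(proj(c,p+Rm@np.array([x,y,-k])),0) for x in(11,-11) for y in(-12,12)])
im=cv2.imread("pics/w3.png"); cv2.imwrite("pics/w3c.png",cv2.resize(im[200:350,190:380],None,fx=4,fy=4,interpolation=cv2.INTER_CUBIC))
E
```

```text
w 24.306920173276257 f [ 0.16712921 -0.37106259  0.15409409]
0 [array([260., 229.]), array([300., 229.]), array([261., 261.]), array([299., 261.])]
5 [array([260., 232.]), array([300., 232.]), array([261., 265.]), array([299., 265.])]
10 [array([259., 235.]), array([301., 235.]), array([260., 269.]), array([300., 269.])]
19 [array([258., 241.]), array([302., 241.]), array([259., 277.]), array([301., 277.])]
30 [array([257., 250.]), array([303., 250.]), array([258., 287.]), array([302., 287.])]
```

View pics/w3c.png

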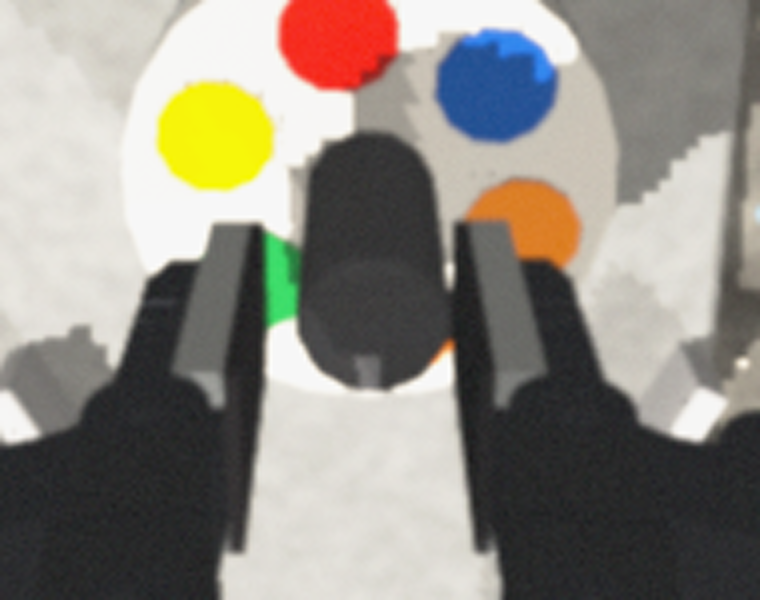

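step_arm([
  {"dr": [0,0,0],"slide": [15,0,0],"jaw": 24},
  {"dr": [0,0,0],"slide": [35,0,0],"jaw": 24},
  {"dr": [0,0,0],"slide": [60,0,0],"jaw": 24},
  {"dr": [0,0,0],"slide": [85,0,0],"jaw": 24},
  {"dr": [0,0,0],"slide": [100,0,5],"jaw": 24},
  {"dr": [0,0,0],"slide": [104,0,13],"jaw": 24},
  {"dr": [0,0,0],"slide": [104,0,21],"jaw": 24},
  {"dr": [0,0,0],"slide": [104,0,25],"jaw": 24},
])

```text
clock: 7.45
position: [424.1, -86.3, 4.5]
ee_rot: [-0.67, 0.743, 0.0, -0.001]
contact_force: [-0.6, 0.1, -0.3]
gripper_width: 23.9
grasp_force: 0.0
```

```bash
python3 - <<'E'
from h import *
st=arm.read_state(); print(st["position"],st["contact_force"])
im=optics.get_image("wrist");cv2.imwrite("pics/w4.png",im); s=cam("side"); print("tcp in side",proj(s,st["position"]))
si=optics.get_image("side"); cv2.imwrite("pics/s4.png",si)
g=cv2.cvtColor(si,cv2.COLOR_BGR2GRAY); d=cv2.absdiff(g,cv2.cvtColor(cv2.imread("pics/side0.png"),cv2.COLOR_BGR2GRAY))>25
u,v=map(int,proj(s,st["position"]))
for y in range(v-30,v+15,2): print(y,''.join('#' if q else '.' for q in d[y,u-40:u+40]))
E
```

```text
[424.06296688 -86.34140347   4.5077394 ] [-0.57557245  0.13414767 -0.25920431]
tcp in side (np.float64(339.7475706387104), np.float64(224.47269415155097))
194 ............................#########################...#########...............
196 ............................#########################...######..................
198 ............................###############.########...#####....................
200 .............................#############...##############.....................
202 .................................#########....#############.....................
204 ..................................##..####....############......................
206 ..................................##..####......#######.........................
208 ..................................##.####....###.###............................
210 ..................................##.####.......####............................
212 ..................................#..####......####.............................
214 .....................................####......####.............................
216 ......
[... 309 characters left out ...]
....................
224 ................................................................................
226 ............................................############........................
228 ............................................########################............
230 ....................................................###################.........
232 ...........................................................##########...........
234 ..................................................................#.............
236 ................................................................................
238 ................................................................................
```

```bash
python3 - <<'E'
from h import *
st=arm.read_state(); c=cam("wrist",st); p=np.array(st["position"]); Rm=R.from_quat(st["ee_rot"]).as_matrix()
for x in(38,42,-38):
  print(x,[(k,int(proj(c,p+Rm@np.array([x,0,-k]))[1])) for k in(65,73,85,95,105,120)])
im=cv2.imread("pics/w4.png"); g=im.max(2); print("col280",[(r,int(g[r,280])) for r in range(340,400,4)])
# start side image
s=cam("side"); print("start tcp",proj(s,[234.4,-578.7,199.2])); g=cv2.imread("pics/side0.png").max(2); u,v=map(int,proj(s,[234.4,-578.7,199.2]))
for y in range(v-40,v+12,2): print(y,''.join('#' if q<60 else '.' for q in g[y,u-35:u+35]))
E
```

```text
38 [(65, 225), (73, 233), (85, 248), (95, 263), (105, 281), (120, 319)]
42 [(65, 215), (73, 223), (85, 236), (95, 250), (105, 267), (120, 303)]
-38 [(65, 380), (73, 395), (85, 422), (95, 448), (105, 479), (120, 538)]
col280 [(340, 141), (344, 139), (348, 142), (352, 139), (356, 110), (360, 118), (364, 141), (368, 138), (372, 45), (376, 43), (380, 46), (384, 41), (388, 40), (392, 43), (396, 40)]
start tcp (np.float64(444.34868016128934), np.float64(137.86204714300254))
97 ......................................................................
99 ......................................................................
101 ......................................................................
103 ......................................................................
105 ......................................................................
107 ......................................................................
109 ......................................................................
111 ......................................................................
113 .........................
[... 620 characters left out ...]
.........................
131 ......................................................................
133 ......................................................................
135 ......................................................................
137 ......................................................................
139 ......................................................................
141 ......................................................................
143 ......................................................................
145 ......................................................................
147 ......................................................................
```

step_arm([
  {"dr": [0,0,0],"slide": [0,0,3],"jaw": 24},
  {"dr": [0,0,0],"slide": [0,0,6],"jaw": 24},
  {"dr": [0,0,0],"slide": [0,0,9],"jaw": 24},
  {"dr": [0,0,0],"slide": [0,0,12],"jaw": 24},
  {"dr": [0,0,0],"slide": [0,0,14],"jaw": 24},
  {"dr": [0,0,0],"slide": [0,0,16],"jaw": 24},
  {"dr": [0,0,0],"slide": [0,0,18],"jaw": 24},
  {"dr": [0,0,0],"slide": [0,0,20],"jaw": 24},
])

```text
clock: 8.55
position: [424.4, -86.7, -14.8]
ee_rot: [-0.669, 0.743, -0.0, 0.0]
contact_force: [1.0, 0.7, 0.5]
gripper_width: 23.9
grasp_force: 0.0
```

No contact yet at -15, so the tips really do sit well above the reported TCP.

step_arm([
  {"dr": [0,0,0],"slide": [0,0,1],"jaw": 24},
  {"dr": [0,0,0],"slide": [0,0,2],"jaw": 24},
  {"dr": [0,0,0],"slide": [0,0,3],"jaw": 24},
  {"dr": [0,0,0],"slide": [0,0,4],"jaw": 24},
  {"dr": [0,0,0],"slide": [0,0,5],"jaw": 24},
  {"dr": [0,0,0],"slide": [0,0,6],"jaw": 24},
  {"dr": [0,0,0],"slide": [0,0,7],"jaw": 24},
  {"dr": [0,0,0],"slide": [0,0,8],"jaw": 24},
])

```text
clock: 9.55
position: [424.3, -86.7, -22.8]
ee_rot: [-0.669, 0.743, 0.0, -0.0]
contact_force: [-1.0, 0.5, -0.1]
gripper_width: 24.2
grasp_force: 0.0
```

step_arm([
  {"dr": [0,0,0],"slide": [0,0,1],"jaw": 24},
  {"dr": [0,0,0],"slide": [0,0,2],"jaw": 24},
  {"dr": [0,0,0],"slide": [0,0,2.5],"jaw": 24},
  {"dr": [0,0,0],"slide": [0,0,3],"jaw": 24},
  {"dr": [0,0,0],"slide": [0,0,3.5],"jaw": 24},
  {"dr": [0,0,0],"slide": [0,0,4],"jaw": 24},
  {"dr": [0,0,0],"slide": [0,0,4.5],"jaw": 24},
  {"dr": [0,0,0],"slide": [0,0,5],"jaw": 24},
])

```text
clock: 10.55
position: [424.4, -86.7, -27.7]
ee_rot: [-0.669, 0.743, -0.0, 0.0]
contact_force: [-0.1, -0.9, 0.2]
gripper_width: 23.7
grasp_force: 0.0
```

step_arm([
  {"dr": [0,0,0],"slide": [0,0,1],"jaw": 24},
  {"dr": [0,0,0],"slide": [0,0,2],"jaw": 24},
  {"dr": [0,0,0],"slide": [0,0,2.5],"jaw": 24},
  {"dr": [0,0,0],"slide": [0,0,3],"jaw": 24},
  {"dr": [0,0,0],"slide": [0,0,3.5],"jaw": 24},
  {"dr": [0,0,0],"slide": [0,0,4],"jaw": 24},
  {"dr": [0,0,0],"slide": [0,0,4.5],"jaw": 24},
  {"dr": [0,0,0],"slide": [0,0,5],"jaw": 24},
])

```text
clock: 11.55
position: [424.4, -86.7, -31.1]
ee_rot: [-0.67, 0.743, -0.0, -0.0]
contact_force: [-4.8, 2.8, 22.6]
gripper_width: 24.1
grasp_force: 11.7
```

Contact came at TCP z of about -31 (tips 31 mm above the reported TCP), and the stiffness is about 14 N/mm. I'll raise the tips to about 31 mm and go to the carrier.

step_arm([
  {"dr": [0,0,0],"slide": [0,0,-15],"jaw": 24},
  {"dr": [0,0,0],"slide": [0,0,-33],"jaw": 24},
  {"dr": [0,0,0],"slide": [-12,0,-33],"jaw": 24},
  {"dr": [0,0,0],"slide": [-26,0,-33],"jaw": 24},
  {"dr": [0,0,0],"slide": [-38,0,-33],"jaw": 24},
  {"dr": [0,0,0],"slide": [-43,0,-33],"jaw": 24},
  {"dr": [0,0,0],"slide": [-48,0,-33],"jaw": 24},
  {"dr": [0,0,0],"slide": [-53,0,-33],"jaw": 24},
])

```text
clock: 12.55
position: [429.7, -33.8, 0.2]
ee_rot: [-0.669, 0.743, 0.0, -0.0]
contact_force: [1.0, -5.2, 0.5]
gripper_width: 23.8
grasp_force: 2.0
```

step_arm([
  {"dr": [0,0,0],"slide": [-5,0,0],"jaw": 24},
  {"dr": [0,0,0],"slide": [-10,0,0],"jaw": 24},
  {"dr": [0,0,0],"slide": [-15,0,0],"jaw": 24},
  {"dr": [0,0,0],"slide": [-20,0,0],"jaw": 24},
  {"dr": [0,0,0],"slide": [-25,0,0],"jaw": 24},
  {"dr": [0,0,0],"slide": [-29,0,0],"jaw": 24},
  {"dr": [0,0,0],"slide": [-31,0,0],"jaw": 24},
  {"dr": [0,0,0],"slide": [-32,0,0],"jaw": 24},
])

```text
clock: 13.55
position: [433.2, -2.0, 0.3]
ee_rot: [-0.669, 0.743, -0.0, 0.0]
contact_force: [-0.3, -2.9, -1.8]
gripper_width: 24.0
grasp_force: 1.2
```

```bash
cat >> h.py <<'E'
def carrier(name="wrist"):
    "centre of visible puck top from coloured spots' pattern: white+spots contour ellipse edge on z=48, circle fit"
    st=arm.read_state(); im=optics.get_image("wrist"); c=cam("wrist",st); p=np.array(st["position"])
    h=cv2.cvtColor(im,cv2.COLOR_BGR2HSV).astype(int); H,S,V=h[...,0],h[...,1],h[...,2]
    out={}
    for n,m in dict(red=((H<5)|(H>175))&(S>150),yellow=(H>22)&(H<34)&(S>150),blue=(H>100)&(H<122)&(S>130),green=(H>50)&(H<85)&(S>100),orange=(H>7)&(H<17)&(S>180)).items():
        k,l,s,ce=cv2.connectedComponentsWithStats(m.astype(np.uint8))
        for i in range(1,k):
            q=onz(c,*ce[i],48)[:2]
            if s[i,4]>120 and np.linalg.norm(q-p[:2])<130: out[n]=(tob(q).round(1),int(s[i,4]))
    return st,im,out
E
python3 - <<'E'
from h import *
st,im,o=carrier(); print(st["position"],st["contact_force"],st["clock"],tob(st["position"])); print(o); cv2.imwrite("pics/w5.png",im)
g=im.min(2); c=cam("wrist",st)
E
```

```text
[ 4.33178118e+02 -2.01016869e+00  3.24768328e-01] [-0.28273167 -2.88395583 -1.80461883] 13.55 [ -90.06975173 -143.28326999]
{'red': (array([ -86. , -121.3]), 676), 'yellow': (array([ -73.3, -106.8]), 175), 'blue': (array([-103.5, -111.7]), 265)}
```

step_arm([
  {"dr": [0,0,0],"slide": [-4,0,0],"jaw": 24},
  {"dr": [0,0,0],"slide": [-9,0,0],"jaw": 24},
  {"dr": [0,0,0],"slide": [-14,0,0],"jaw": 24},
  {"dr": [0,0,0],"slide": [-19,0,0],"jaw": 24},
  {"dr": [0,0,0],"slide": [-24,0,0],"jaw": 24},
  {"dr": [0,0,0],"slide": [-29,0,0],"jaw": 24},
  {"dr": [0,0,0],"slide": [-34,0,0],"jaw": 24},
  {"dr": [0,0,0],"slide": [-38,0,0],"jaw": 24},
])

```text
clock: 14.6
position: [437.1, 36.0, 0.3]
ee_rot: [-0.669, 0.743, -0.0, 0.0]
contact_force: [-0.8, -2.2, -0.6]
gripper_width: 23.8
grasp_force: 1.3
```

```bash
python3 - <<'E'
from h import *
st,im,o=carrier(); print(st["position"],st["contact_force"],st["clock"],tob(st["position"])); print(o)
E
```

```text
[4.37140736e+02 3.59972424e+01 3.24616230e-01] [-0.75281755 -2.16809169 -0.60380994] 14.6 [ -89.83491929 -105.07056932]
{'red': (array([-85.8, -83.1]), 680), 'yellow': (array([-73. , -68.6]), 176), 'blue': (array([-103.3,  -73.5]), 267)}
```

step_arm([
  {"dr": [0,0,0],"slide": [-4,0,0],"jaw": 24},
  {"dr": [0,0,0],"slide": [-9,0,0],"jaw": 24},
  {"dr": [0,0,0],"slide": [-14,0,0],"jaw": 24},
  {"dr": [0,0,0],"slide": [-19,0,0],"jaw": 24},
  {"dr": [0,0,0],"slide": [-24,0,0],"jaw": 24},
  {"dr": [0,0,0],"slide": [-29,0,0],"jaw": 24},
  {"dr": [0,0,0],"slide": [-34,0,0],"jaw": 24},
  {"dr": [0,0,0],"slide": [-38,0,0],"jaw": 24},
])

```text
clock: 15.65
position: [441.1, 73.8, 0.3]
ee_rot: [-0.669, 0.743, -0.0, -0.0]
contact_force: [0.2, -2.6, 0.4]
gripper_width: 24.1
grasp_force: 1.5
```

```bash
python3 - <<'E'
from h import *
st,im,o=carrier(); print(st["position"],st["contact_force"],st["clock"],tob(st["position"])); print(o)
a=np.radians(-95.96);X=np.array([np.cos(a),np.sin(a),0]);Z=np.array([0,0,-1.]);Y=np.cross(Z,X)
cmd=np.array([427.948,-52.875,.3])+(-70+104-53-32-38-38)*X; print(cmd,tob(cmd))
plan(cmd,-95.96,np.arange(-22,60,5),.3,D=42)
E
```

```text
[4.41081093e+02 7.37784784e+01 3.19073095e-01] [ 0.17568887 -2.55737551  0.42288813] 15.65 [-89.60017056 -67.08513659]
{'red': (array([-85.6, -45.1]), 679), 'yellow': (array([-72.8, -30.8]), 180), 'blue': (array([-103. ,  -35.4]), 258)}
[4.41134935e+02 7.34385177e+01 3.00000000e-01] [-89.51341165 -67.41822077]
-22 [-3.4, 0.5, 0.0] -0.05 [441.   76.9] -95.6
-17 [-8.4, 0.5, 0.0] -0.05 [441.5  81.9] -95.6
-12 [-13.4, 0.6, 0.0] -0.05 [442.   86.8] -95.6
-7 [-18.4, 0.6, 0.0] -0.05 [442.4  91.8] -95.6
-2 [-23.4, 0.6, 0.0] -0.05 [442.9  96.8] -95.6
3 [-28.4, 2.0, 0.0] 0.19 [442.1 101.9] -97.5
8 [-33.5, 4.1, 0.0] 0.59 [440.6 107.2] -100.7
13 [-38.8, 5.8, 0.0] 0.99 [439.4 112.6] -103.9
18 [-44.1, 7.3, 0.0] 1.39 [438.4 118.1] -107.1
23 [-49.5, 8.5, 0.0] 1.79 [437.8 123.5] -110.2
28 [-54.9, 9.4, 0.0] 2.18 [437.5 129. ] -113.4
33 [-60.4, 9.9, 0.0] 2.58 [437.5 134.6] -116.6
38 [-65.9, 10.2, 0.0] 2.98 [437.8 140.1] -119.8
43 [-71.4, 10.2, 0.0] 3.38 [438.4 145.5] -123.0
48 [-76.9, 9.8, 0.0] 3.77 [439.4 151. ] -126.2
53 [-82.4, 9.2, 0.0] 4.17 [440.6 156.4] -129.3
58 [-87.9, 8.2, 0.0] 4.57 [442.1 161.7] -132.5
```

step_arm([
  {"dr": [0,0,0],"slide": [-5,0.2,0],"jaw": 24},
  {"dr": [0,0,0],"slide": [-10,0.4,0],"jaw": 24},
  {"dr": [0,0,0],"slide": [-15,0.5,0],"jaw": 24},
  {"dr": [0,0,0],"slide": [-20,0.5,0],"jaw": 24},
  {"dr": [0,0,0],"slide": [-24,0.6,0],"jaw": 24},
  {"dr": [0,0,0.2],"slide": [-28.4,2,0],"jaw": 24},
  {"dr": [0,0,0.6],"slide": [-33.5,4.1,0],"jaw": 24},
  {"dr": [0,0,1],"slide": [-38.8,5.8,0],"jaw": 24},
])

```text
clock: 16.7
position: [439.0, 112.8, 0.3]
ee_rot: [-0.615, 0.788, 0.0, -0.0]
contact_force: [0.1, -2.6, 1.2]
gripper_width: 24.0
grasp_force: 1.4
```

```bash
python3 - <<'E'
from h import *
st,im,o=carrier(); print(st["position"],st["contact_force"],st["clock"],tob(st["position"]),yawof(st)); print(o)
print(tcp(13,42)); p,y=tcp(13,42)
plan([*p,.3],y,np.arange(18,58,5),.3,D=42)
E
```

```text
[4.39000362e+02 1.12783252e+02 2.52997174e-01] [ 0.07038736 -2.57786841  1.24964163] 16.7 [-95.47717039 -28.46956142] -104.05930761330926
{'red': (array([-88.5,  -7.2]), 678), 'yellow': (array([-73.7,   5.3]), 187), 'blue': (array([-104.2,    4.9]), 241)}
(array([439.35394967, 112.60970883]), np.float64(-103.87605704077855))
18 [-5.1, 2.2, 0.0] 0.4 [438.4 118.1] -107.1
23 [-10.2, 4.1, 0.0] 0.8 [437.8 123.5] -110.2
28 [-15.5, 5.7, 0.0] 1.19 [437.5 129. ] -113.4
33 [-20.9, 7.0, 0.0] 1.59 [437.5 134.6] -116.6
38 [-26.3, 8.1, 0.0] 1.99 [437.8 140.1] -119.8
43 [-31.8, 8.8, 0.0] 2.39 [438.4 145.5] -123.0
48 [-37.3, 9.2, 0.0] 2.79 [439.4 151. ] -126.2
53 [-42.8, 9.3, 0.0] 3.18 [440.6 156.4] -129.3
```

step_arm([
  {"dr": [0,0,0.4],"slide": [-5.1,2.2,0],"jaw": 24},
  {"dr": [0,0,0.8],"slide": [-10.2,4.1,0],"jaw": 24},
  {"dr": [0,0,1.2],"slide": [-15.5,5.7,0],"jaw": 24},
  {"dr": [0,0,1.6],"slide": [-20.9,7,0],"jaw": 24},
  {"dr": [0,0,2],"slide": [-26.3,8.1,0],"jaw": 24},
  {"dr": [0,0,2.4],"slide": [-31.8,8.8,0],"jaw": 24},
  {"dr": [0,0,2.8],"slide": [-37.3,9.2,0],"jaw": 24},
  {"dr": [0,0,3.2],"slide": [-42.8,9.3,0],"jaw": 24},
])

```text
clock: 17.75
position: [439.8, 156.2, 0.1]
ee_rot: [-0.426, 0.905, -0.0, -0.001]
contact_force: [-1.7, -1.6, 1.1]
gripper_width: 24.0
grasp_force: 1.5
```

```bash
python3 - <<'E'
from h import *
st,im,o=carrier(); print(st["position"],st["contact_force"],st["clock"],tob(st["position"]),yawof(st)); print(o)
p,y=tcp(53,42); print(p,y)
plan([*p,.3],y,np.arange(58,98,5),.3,D=42)
E
```

```text
[4.39790245e+02 1.56224588e+02 8.84284915e-02] [-1.70583964 -1.64811926  1.06742204] 17.75 [-98.93018809  14.8415261 ] -129.62639434561646
{'red': (array([-83.3,  31.3]), 682), 'yellow': (array([-64.5,  36.1]), 189), 'blue': (array([-92.1,  49. ]), 233)}
[440.56987787 156.3716014 ] -129.3408479354818
58 [-5.1, 2.2, 0.0] 0.4 [442.1 161.7] -132.5
63 [-10.2, 4.1, 0.0] 0.8 [443.9 166.9] -135.7
68 [-15.5, 5.7, 0.0] 1.19 [446. 172.] -138.9
73 [-20.9, 7.0, 0.0] 1.59 [448.4 177. ] -142.1
78 [-26.3, 8.1, 0.0] 1.99 [451.  181.8] -145.3
83 [-31.8, 8.8, 0.0] 2.39 [453.9 186.5] -148.4
88 [-37.3, 9.2, 0.0] 2.79 [457.1 191. ] -151.6
93 [-42.8, 9.3, 0.0] 3.18 [460.5 195.4] -154.8
```

step_arm([
  {"dr": [0,0,0.4],"slide": [-5.1,2.2,0],"jaw": 24},
  {"dr": [0,0,0.8],"slide": [-10.2,4.1,0],"jaw": 24},
  {"dr": [0,0,1.2],"slide": [-15.5,5.7,0],"jaw": 24},
  {"dr": [0,0,1.6],"slide": [-20.9,7,0],"jaw": 24},
  {"dr": [0,0,2],"slide": [-26.3,8.1,0],"jaw": 24},
  {"dr": [0,0,2.4],"slide": [-31.8,8.8,0],"jaw": 24},
  {"dr": [0,0,2.8],"slide": [-37.3,9.2,0],"jaw": 24},
  {"dr": [0,0,3.2],"slide": [-42.8,9.3,0],"jaw": 24},
])

```text
clock: 18.8
position: [459.9, 195.2, 0.0]
ee_rot: [-0.215, 0.977, -0.0, -0.001]
contact_force: [-2.3, -1.5, 0.9]
gripper_width: 24.0
grasp_force: 1.4
```

```bash
python3 - <<'E'
from h import *
st,im,o=carrier(); print(st["position"],st["contact_force"],st["clock"],tob(st["position"]),yawof(st)); print(o)
p,y=tcp(93,42); print(p,y)
plan([*p,.3],y,np.arange(98,138,5),.3,D=42)
E
```

```text
[4.59930839e+02 1.95219971e+02 1.45605317e-02] [-2.33356965 -1.48264162  0.87845488] 18.8 [-82.69100014  55.61617696] -155.1912535814818
{'red': (array([-61.3,  63.8]), 685), 'yellow': (array([-42.3,  60.1]), 188), 'blue': (array([-61.8,  83.8]), 250)}
[460.48338244 195.35921557] -154.80563883018507
98 [-5.1, 2.2, 0.0] 0.4 [464.1 199.5] -158.0
103 [-10.2, 4.1, 0.0] 0.8 [468.  203.4] -161.2
108 [-15.5, 5.7, 0.0] 1.19 [472.1 207.1] -164.4
113 [-20.9, 7.0, 0.0] 1.59 [476.4 210.6] -167.5
118 [-26.3, 8.1, 0.0] 1.99 [480.8 213.9] -170.7
123 [-31.8, 8.8, 0.0] 2.39 [485.5 216.8] -173.9
128 [-37.3, 9.2, 0.0] 2.79 [490.3 219.5] -177.1
133 [-42.8, 9.3, 0.0] 3.18 [495.2 222. ] -180.3
```

step_arm([
  {"dr": [0,0,0.4],"slide": [-5.1,2.2,0],"jaw": 24},
  {"dr": [0,0,0.8],"slide": [-10.2,4.1,0],"jaw": 24},
  {"dr": [0,0,1.2],"slide": [-15.5,5.7,0],"jaw": 24},
  {"dr": [0,0,1.6],"slide": [-20.9,7,0],"jaw": 24},
  {"dr": [0,0,2],"slide": [-26.3,8.1,0],"jaw": 24},
  {"dr": [0,0,2.4],"slide": [-31.8,8.8,0],"jaw": 24},
  {"dr": [0,0,2.8],"slide": [-37.3,9.2,0],"jaw": 24},
  {"dr": [0,0,3.2],"slide": [-42.8,9.3,0],"jaw": 24},
])

```text
clock: 19.85
position: [495.2, 222.1, 0.0]
ee_rot: [0.007, 1.0, 0.0, -0.0]
contact_force: [-2.2, 0.6, 0.2]
gripper_width: 24.3
grasp_force: 1.2
```

```bash
python3 - <<'E'
from h import *
st,im,o=carrier(); print(st["position"],st["contact_force"],st["clock"],tob(st["position"]),yawof(st)); print(o)
p,y=tcp(133,42); print(p,y)
plan([*p,.3],y,np.arange(137,200,4),.3,D=42)
E
```

```text
[4.95196974e+02 2.22075851e+02 1.18319374e-02] [-2.18917449  0.59172753  0.22012879] 19.85 [-50.21385029  85.78525665] 179.2513705613214
{'red': (array([-27.2,  83.9]), 690), 'yellow': (array([-11.4,  72.6]), 178), 'blue': (array([-19.2, 102.3]), 253), 'green': (array([-86.6, 203.4]), 604), 'orange': (array([-51. , 206.9]), 564)}
[495.22525626 221.99723213] -180.27042972488832
137 [-4.0, 1.8, 0.0] 0.32 [499.3 223.8] -182.8
141 [-8.2, 3.4, 0.0] 0.64 [503.4 225.3] -185.4
145 [-12.2, 3.2, 0.0] 0.67 [507.4 225.1] -185.6
149 [-16.1, 2.8, 0.0] 0.67 [511.4 224.7] -185.6
153 [-20.1, 2.4, 0.0] 0.67 [515.4 224.3] -185.6
157 [-24.1, 2.1, 0.0] 0.67 [519.3 223.9] -185.6
161 [-28.1, 1.7, 0.0] 0.67 [523.3 223.6] -185.6
165 [-32.1, 1.3, 0.0] 0.67 [527.3 223.2] -185.6
169 [-36.1, 0.9, 0.0] 0.67 [531.3 222.8] -185.6
173 [-40.0, 0.6, 0.0] 0.67 [535.3 222.4] -185.6
177 [-44.0, 0.2, 0.0] 0.67 [539.2 222. ] -185.6
181 [-48.0, -0.2, 0.0] 0.67 [543.2 221.6] -185.6
185 [-52.0, -0.5, 0.0] 0.67 [547.2 221.2] -185.6
189 [-56.0, -0.9, 0.0] 0.67 [551.2 220.8] -185.6
193 [-59.9, -1.3, 0.0] 0.67 [555.2 220.4] -185.6
197 [-63.9, -1.7, 0.0] 0.67 [559.1 220. ] -185.6
```

step_arm([
  {"dr": [0,0,0.3],"slide": [-4,1.8,0],"jaw": 24},
  {"dr": [0,0,0.6],"slide": [-8.2,3.4,0],"jaw": 24},
  {"dr": [0,0,0.7],"slide": [-13,3.1,0],"jaw": 24},
  {"dr": [0,0,0.7],"slide": [-18,2.6,0],"jaw": 24},
  {"dr": [0,0,0.7],"slide": [-24,2.1,0],"jaw": 24},
  {"dr": [0,0,0.7],"slide": [-30,1.5,0],"jaw": 24},
  {"dr": [0,0,0.7],"slide": [-36,1,0],"jaw": 24},
  {"dr": [0,0,0.7],"slide": [-42,0.4,0],"jaw": 24},
])

```text
clock: 20.9
position: [538.0, 221.5, 0.2]
ee_rot: [0.055, 0.998, -0.0, -0.0]
contact_force: [-2.3, 0.9, -0.8]
gripper_width: 23.9
grasp_force: 1.1
```

```bash
python3 - <<'E'
from h import *
st,im,o=carrier(); print(st["position"],st["contact_force"],st["clock"],tob(st["position"]),yawof(st)); print(o)
p,y=tcp(133,42)
a=np.radians(-180.27);X=np.array([np.cos(a),np.sin(a)]);Y=np.array([X[1],-X[0]])
cmd=p-42*X+.4*Y; print(cmd,tob(cmd))
E
```

```text
[5.37986336e+02 2.21499678e+02 2.36058577e-01] [-2.26317175  0.89825894 -0.84549419] 20.9 [-7.57248092 89.38734328] 173.64443474065916
{'red': (array([15.1, 85.2]), 685), 'yellow': (array([29.6, 72.5]), 173), 'blue': (array([ 25. , 102.8]), 260), 'orange': (array([-47.6, 206.2]), 623)}
[537.22667488 222.19930808] [-8.39678809 90.00950451]
```

step_arm([
  {"dr": [0,0,0],"slide": [-4,0,0],"jaw": 24},
  {"dr": [0,0,0],"slide": [-8,0,0],"jaw": 24},
  {"dr": [0,0,0],"slide": [-12,0,0],"jaw": 24},
  {"dr": [0,0,0],"slide": [-16,0,0],"jaw": 24},
  {"dr": [0,0,0],"slide": [-19,0,0],"jaw": 24},
  {"dr": [0,0,0],"slide": [-22,0,0],"jaw": 24},
  {"dr": [0,0,0],"slide": [-23.5,0,0],"jaw": 24},
  {"dr": [0,0,0],"slide": [-24,0,0],"jaw": 24},
])

```text
clock: 21.95
position: [561.6, 219.0, 0.3]
ee_rot: [0.055, 0.998, 0.0, 0.0]
contact_force: [-3.5, 0.8, 1.7]
gripper_width: 23.9
grasp_force: 1.5
```

```bash
python3 - <<'E'
from h import *
st,im,o=carrier(); print(st["position"],st["contact_force"],st["clock"],tob(st["position"]),yawof(st)); print(o)
cv2.imwrite("pics/w6.png",im)
t=optics.get_image("top"); cv2.imwrite("pics/t6.png",t)
E
```

```text
[5.61553956e+02 2.18966375e+02 3.46078276e-01] [-3.54427796  0.79798139  1.73614828] 21.95 [16.12986809 89.16592745] 173.64407160187125
{'red': (array([38.8, 84.8]), 692), 'yellow': (array([53.4, 72.2]), 174), 'blue': (array([ 48.5, 102.5]), 258), 'orange': (array([-45.2, 203. ]), 246)}
```

Now I'll creep in, at most about 1.5 mm per call.

step_arm([
  {"dr": [0,0,0],"slide": [-0.3,0,0],"jaw": 24},
  {"dr": [0,0,0],"slide": [-0.6,0,0],"jaw": 24},
  {"dr": [0,0,0],"slide": [-0.8,0,0],"jaw": 24},
  {"dr": [0,0,0],"slide": [-1,0,0],"jaw": 24},
  {"dr": [0,0,0],"slide": [-1.2,0,0],"jaw": 24},
  {"dr": [0,0,0],"slide": [-1.4,0,0],"jaw": 24},
  {"dr": [0,0,0],"slide": [-1.5,0,0],"jaw": 24},
  {"dr": [0,0,0],"slide": [-1.5,0,0],"jaw": 24},
])

```text
clock: 23.05
position: [563.0, 218.8, 0.3]
ee_rot: [0.055, 0.998, 0.0, 0.0]
contact_force: [-2.6, 1.2, 1.0]
gripper_width: 23.9
grasp_force: 1.5
```

step_arm([
  {"dr": [0,0,0],"slide": [-0.3,0,0],"jaw": 24},
  {"dr": [0,0,0],"slide": [-0.6,0,0],"jaw": 24},
  {"dr": [0,0,0],"slide": [-0.8,0,0],"jaw": 24},
  {"dr": [0,0,0],"slide": [-1,0,0],"jaw": 24},
  {"dr": [0,0,0],"slide": [-1.1,0,0],"jaw": 24},
  {"dr": [0,0,0],"slide": [-1.2,0,0],"jaw": 24},
  {"dr": [0,0,0],"slide": [-1.2,0,0],"jaw": 24},
  {"dr": [0,0,0],"slide": [-1.2,0,0],"jaw": 24},
])

```text
clock: 24.05
position: [564.2, 218.7, 0.3]
ee_rot: [0.055, 0.998, -0.0, 0.0]
contact_force: [-2.7, 0.9, 1.4]
gripper_width: 24.1
grasp_force: 1.5
```

step_arm([
  {"dr": [0,0,0],"slide": [-0.3,0,0],"jaw": 24},
  {"dr": [0,0,0],"slide": [-0.6,0,0],"jaw": 24},
  {"dr": [0,0,0],"slide": [-0.8,0,0],"jaw": 24},
  {"dr": [0,0,0],"slide": [-1,0,0],"jaw": 24},
  {"dr": [0,0,0],"slide": [-1.2,0,0],"jaw": 24},
  {"dr": [0,0,0],"slide": [-1.3,0,0],"jaw": 24},
  {"dr": [0,0,0],"slide": [-1.3,0,0],"jaw": 24},
  {"dr": [0,0,0],"slide": [-1.3,0,0],"jaw": 24},
])

```text
clock: 25.05
position: [565.5, 218.5, 0.3]
ee_rot: [0.055, 0.998, 0.0, 0.0]
contact_force: [-2.6, 0.3, 1.2]
gripper_width: 24.0
grasp_force: 1.5
```

step_arm([
  {"dr": [0,0,0],"slide": [-0.3,0,0],"jaw": 24},
  {"dr": [0,0,0],"slide": [-0.6,0,0],"jaw": 24},
  {"dr": [0,0,0],"slide": [-0.8,0,0],"jaw": 24},
  {"dr": [0,0,0],"slide": [-1,0,0],"jaw": 24},
  {"dr": [0,0,0],"slide": [-1.2,0,0],"jaw": 24},
  {"dr": [0,0,0],"slide": [-1.3,0,0],"jaw": 24},
  {"dr": [0,0,0],"slide": [-1.3,0,0],"jaw": 24},
  {"dr": [0,0,0],"slide": [-1.3,0,0],"jaw": 24},
])

```text
clock: 26.05
position: [566.8, 218.4, 0.3]
ee_rot: [0.055, 0.998, 0.0, 0.0]
contact_force: [-2.7, 0.1, 1.2]
gripper_width: 24.0
grasp_force: 1.5
```

step_arm([
  {"dr": [0,0,0],"slide": [-0.3,0,0],"jaw": 24},
  {"dr": [0,0,0],"slide": [-0.6,0,0],"jaw": 24},
  {"dr": [0,0,0],"slide": [-0.8,0,0],"jaw": 24},
  {"dr": [0,0,0],"slide": [-1,0,0],"jaw": 24},
  {"dr": [0,0,0],"slide": [-1.2,0,0],"jaw": 24},
  {"dr": [0,0,0],"slide": [-1.3,0,0],"jaw": 24},
  {"dr": [0,0,0],"slide": [-1.3,0,0],"jaw": 24},
  {"dr": [0,0,0],"slide": [-1.3,0,0],"jaw": 24},
])

```text
clock: 27.05
position: [567.5, 218.2, 0.3]
ee_rot: [0.055, 0.998, -0.0, -0.0]
contact_force: [-4.8, 1.9, 2.0]
gripper_width: 24.0
grasp_force: 2.7
```

```bash
python3 - <<'E'
from h import *
st,im,o=carrier(); print(st["position"],st["contact_force"],st["clock"],tob(st["position"]))
E
```

```text
[5.67494473e+02 2.18201142e+02 2.51409357e-01] [-4.75265677  1.86063239  2.00398111] 27.05 [22.11670633 88.98403907]
```

step_arm([
  {"dr": [0,0,0],"slide": [-0.2,0,0],"jaw": 24},
  {"dr": [0,0,0],"slide": [-0.4,0,0],"jaw": 24},
  {"dr": [0,0,0],"slide": [-0.6,0,0],"jaw": 24},
  {"dr": [0,0,0],"slide": [-0.7,0,0],"jaw": 24},
  {"dr": [0,0,0],"slide": [-0.7,0,0],"jaw": 24},
  {"dr": [0,0,0],"slide": [-0.7,0,0],"jaw": 24},
  {"dr": [0,0,0],"slide": [-0.7,0,0],"jaw": 24},
  {"dr": [0,0,0],"slide": [-0.7,0,0],"jaw": 24},
])

```text
clock: 28.1
position: [567.5, 218.2, 0.2]
ee_rot: [0.055, 0.998, -0.0, -0.001]
contact_force: [-6.6, 2.1, 4.2]
gripper_width: 24.1
grasp_force: 3.7
```

step_arm([
  {"dr": [0,0,0],"slide": [-0.3,0,0],"jaw": 24},
  {"dr": [0,0,0],"slide": [-0.6,0,0],"jaw": 24},
  {"dr": [0,0,0],"slide": [-0.9,0,0],"jaw": 24},
  {"dr": [0,0,0],"slide": [-1.2,0,0],"jaw": 24},
  {"dr": [0,0,0],"slide": [-1.4,0,0],"jaw": 24},
  {"dr": [0,0,0],"slide": [-1.5,0,0],"jaw": 24},
  {"dr": [0,0,0],"slide": [-1.5,0,0],"jaw": 24},
  {"dr": [0,0,0],"slide": [-1.5,0,0],"jaw": 24},
])

```text
clock: 29.1
position: [567.6, 218.0, 0.1]
ee_rot: [0.055, 0.998, -0.001, -0.002]
contact_force: [-9.4, 3.8, 5.3]
gripper_width: 24.1
grasp_force: 5.8
```

```bash
python3 - <<'E'
from h import *
st,im,o=carrier(); print(st["position"],st["contact_force"],st["clock"],tob(st["position"]),o)
s=cam("side"); cv2.imwrite("pics/s7.png",optics.get_image("side")); cv2.imwrite("pics/w7.png",im)
E
```

```text
[5.67561568e+02 2.18025659e+02 6.66843712e-02] [-9.3845835   3.8459363   5.33613628] 29.1 [22.20060511 88.81594108] {'red': (array([44.7, 84.7]), 687), 'yellow': (array([59.2, 72. ]), 178), 'blue': (array([ 54.5, 102.3]), 252)}
```

step_arm([
  {"dr": [0,0,0],"slide": [-0.3,0,0],"jaw": 24},
  {"dr": [0,0,0],"slide": [-0.6,0,0],"jaw": 24},
  {"dr": [0,0,0],"slide": [-0.9,0,0],"jaw": 24},
  {"dr": [0,0,0],"slide": [-0.9,0,0],"jaw": 24},
  {"dr": [0,0,0],"slide": [-0.9,0,0],"jaw": 24},
  {"dr": [0,0,0],"slide": [-0.9,0,0],"jaw": 24},
  {"dr": [0,0,0],"slide": [-0.9,0,0],"jaw": 24},
  {"dr": [0,0,0],"slide": [-0.9,0,0],"jaw": 24},
])

```text
clock: 30.2
position: [567.6, 217.9, -0.1]
ee_rot: [0.055, 0.998, -0.001, -0.003]
contact_force: [-12.6, 4.3, 7.0]
gripper_width: 24.3
grasp_force: 7.2
```

```bash
cp pics/s7.png pics/s7b.png; python3 - <<'E'
from h import *
im=cv2.imread("pics/s7.png"); w=cv2.imread("pics/w7.png")
cv2.imwrite("pics/v9.png",np.hstack([cv2.resize(im[190:280,180:320],(420,270),interpolation=cv2.INTER_CUBIC),cv2.resize(w,(360,270))]))
E
```

```text
(no output)
```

View pics/v9.png

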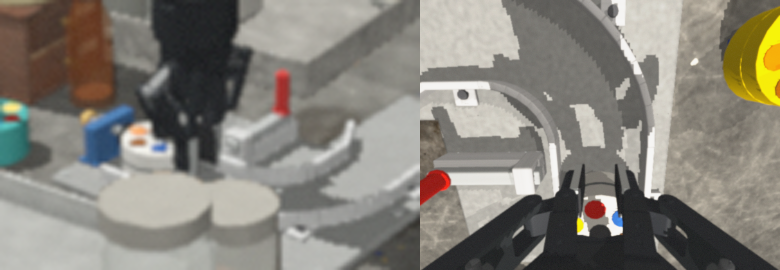

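The picture shows the puck upright, up against the blue stop (side crop, about (150,150)). The fingers are behind it, clear of the bolt bar's tip at (525,180), and the red knob is at (438,182). 12.6 N has been applied. Now I'll back off and go to the knob.

```bash
python3 - <<'E'
from h import *
st=arm.read_state(); c=cam("wrist",st); w=cv2.imread("pics/w7.png")
h=cv2.cvtColor(w,cv2.COLOR_BGR2HSV).astype(int); m=((h[...,0]<6)|(h[...,0]>174))&(h[...,1]>150); m[:,120:]=0; m[:220]=0
ys,xs=np.where(m); print(xs.min(),xs.max(),ys.min(),ys.max())
box=cv2.minAreaRect(np.stack([xs,ys],1).astype(np.float32)); print(cv2.boxPoints(box))
for y in range(ys.min(),ys.max()+1,3): print(y,xs[ys==y].min(),xs[ys==y].max())
for p in([554.6,91.6],[555.5,88]): print(proj(c,[*p,45]),proj(c,[*p,80]))
st=arm.read_state(); y=yawof(st); k=O+21.6*EX-38*EY; print(k,tob(st["position"]),rowto(np.array(st["position"]),y,[554.8,90.5,20],y))
E
```

```text
0 46 264 318
[[-1.8643772e+01  2.8770386e+02]
 [ 3.2630909e+01  2.5615021e+02]
 [ 5.1549366e+01  2.8689270e+02]
 [ 2.7468491e-01  3.1844635e+02]]
264 25 27
267 15 37
270 13 40
273 10 43
276 8 44
279 3 46
282 0 46
285 0 46
288 0 45
291 0 43
294 0 40
297 0 29
300 0 25
303 0 21
306 0 17
309 0 13
312 0 9
315 0 5
318 0 1
(np.float64(18.661032959680767), np.float64(283.75414667206627)) (np.float64(-56.016686736695874), np.float64(333.2042186636198))
(np.float64(12.314531497379278), np.float64(286.0468382618963)) (np.float64(-63.84350833139945), np.float64(335.9450645364234))
[554.58876165  91.87356817] [22.2337486  88.68513605] ([-1.4, -128.0, -20.1], np.float64(-0.0))
```

step_arm([
  {"dr": [0,0,0],"slide": [0.9,0,0],"jaw": 24},
  {"dr": [0,0,0],"slide": [2,0,0],"jaw": 24},
  {"dr": [0,0,0],"slide": [3.5,0,0],"jaw": 24},
  {"dr": [0,0,0],"slide": [6,0,0],"jaw": 24},
  {"dr": [0,0,0],"slide": [12,0,0],"jaw": 24},
  {"dr": [0,0,0],"slide": [20,0,0],"jaw": 24},
  {"dr": [0,0,0],"slide": [28,0,-15],"jaw": 24},
  {"dr": [0,0,0],"slide": [30,0,-50],"jaw": 24},
])

```text
clock: 31.2
position: [539.6, 220.6, 50.3]
ee_rot: [0.055, 0.998, -0.001, -0.001]
contact_force: [1.4, 1.1, -0.0]
gripper_width: 23.9
grasp_force: 0.0
```

step_arm([
  {"dr": [0,0,0],"slide": [0,0,-35],"jaw": 40},
  {"dr": [0,0,0],"slide": [-4,-10,-50],"jaw": 40},
  {"dr": [0,0,0],"slide": [-10,-40,-50],"jaw": 40},
  {"dr": [0,0,0],"slide": [-17,-75,-50],"jaw": 40},
  {"dr": [0,0,0],"slide": [-25,-105,-50],"jaw": 40},
  {"dr": [0,0,0],"slide": [-29,-122,-50],"jaw": 40},
  {"dr": [0,0,0],"slide": [-29.5,-126,-50],"jaw": 40},
  {"dr": [0,0,0],"slide": [-29.5,-126,-50],"jaw": 40},
])

```text
clock: 32.2
position: [556.6, 92.9, 100.2]
ee_rot: [0.055, 0.998, 0.0, -0.0]
contact_force: [-0.4, -0.4, -0.1]
gripper_width: 40.1
grasp_force: 0.0
```

```bash
python3 - <<'E'
from h import *
st=arm.read_state(); print(st["position"],st["clock"],st["gripper_width"],yawof(st)); c=cam("wrist",st); w=optics.get_image("wrist"); cv2.imwrite("pics/w8.png",w)
h=cv2.cvtColor(w,cv2.COLOR_BGR2HSV).astype(int); m=(((h[...,0]<6)|(h[...,0]>174))&(h[...,1]>150)).astype(np.uint8)
n,l,s,ce=cv2.connectedComponentsWithStats(m); 
for i in range(1,n):
    if s[i,4]>80:
        u0,v0,ww,hh,_=s[i]; print(s[i],ce[i],"mid z62",onz(c,*ce[i],62).round(1),"top z80",onz(c,u0+ww/2,v0+hh-ww/2,80).round(1))
p=np.array([555,92]); print(proj(c,[*p,45]),proj(c,[*p,80]))
t=optics.get_image("top");cv2.imwrite("pics/t8.png",t)
E
```

```text
[556.63575807  92.9343776  100.22352482] 32.2 40.07198454638661 173.64376756640485
[270 202  21  36 600] [280.30333333 218.81      ] mid z62 [553.9  93.6  62. ] top z80 [553.7  93.7  80. ]
[423 230  19  18 259] [431.73745174 238.57142857] mid z62 [582.2 205.3  62. ] top z80 [573.3 197.1  80. ]
(np.float64(278.4386951071042), np.float64(213.03581464776164)) (np.float64(278.2048648808747), np.float64(229.5665673769173))
```

step_arm([
  {"dr": [0,0,0],"slide": [2,0.5,15],"jaw": 40},
  {"dr": [0,0,0],"slide": [2.5,0.5,30],"jaw": 40},
  {"dr": [0,0,0],"slide": [2.5,0.5,45],"jaw": 40},
  {"dr": [0,0,0],"slide": [2.5,0.5,56],"jaw": 40},
  {"dr": [0,0,0],"slide": [2.5,0.5,65],"jaw": 40},
  {"dr": [0,0,0],"slide": [2.5,0.5,73],"jaw": 40},
  {"dr": [0,0,0],"slide": [2.5,0.5,79],"jaw": 40},
  {"dr": [0,0,0],"slide": [2.5,0.5,80],"jaw": 40},
])

```text
clock: 33.3
position: [554.1, 93.4, 20.0]
ee_rot: [0.055, 0.998, -0.0, -0.0]
contact_force: [-1.3, -0.4, 0.2]
gripper_width: 40.1
grasp_force: 0.0
```

step_arm([
  {"dr": [0,0,0],"slide": [0,4,0],"jaw": 40},
  {"dr": [0,0,0],"slide": [0,8,0],"jaw": 40},
  {"dr": [0,0,0],"slide": [0,12,0],"jaw": 40},
  {"dr": [0,0,0],"slide": [0,16,0],"jaw": 40},
  {"dr": [0,0,0],"slide": [0,20,0],"jaw": 40},
  {"dr": [0,0,0],"slide": [0,25,0],"jaw": 40},
  {"dr": [0,0,0],"slide": [0,30,0],"jaw": 40},
  {"dr": [0,0,0],"slide": [0,35,0],"jaw": 40},
])

```text
clock: 34.3
position: [558.0, 128.5, 20.3]
ee_rot: [0.055, 0.998, -0.0, -0.0]
contact_force: [0.0, -1.8, 1.2]
gripper_width: 40.2
grasp_force: 0.8
```

step_arm([
  {"dr": [0,0,0],"slide": [0,4,0],"jaw": 40},
  {"dr": [0,0,0],"slide": [0,8,0],"jaw": 40},
  {"dr": [0,0,0],"slide": [0,12,0],"jaw": 40},
  {"dr": [0,0,0],"slide": [0,16,0],"jaw": 40},
  {"dr": [0,0,0],"slide": [0,19,0],"jaw": 40},
  {"dr": [0,0,0],"slide": [0,21,0],"jaw": 40},
  {"dr": [0,0,0],"slide": [0,23,0],"jaw": 40},
  {"dr": [0,0,0],"slide": [0,24,0],"jaw": 40},
])

```text
clock: 35.3
position: [560.6, 152.2, 20.2]
ee_rot: [0.055, 0.998, -0.0, -0.0]
contact_force: [-1.0, -1.2, 0.7]
gripper_width: 40.0
grasp_force: 0.8
```

step_arm([
  {"dr": [0,0,0],"slide": [0,0.5,0],"jaw": 40},
  {"dr": [0,0,0],"slide": [0,1,0],"jaw": 40},
  {"dr": [0,0,0],"slide": [0,1.5,0],"jaw": 40},
  {"dr": [0,0,0],"slide": [0,2,0],"jaw": 40},
  {"dr": [0,0,0],"slide": [0,2.5,0],"jaw": 40},
  {"dr": [0,0,0],"slide": [0,3,0],"jaw": 40},
  {"dr": [0,0,0],"slide": [0,3,0],"jaw": 40},
  {"dr": [0,0,0],"slide": [0,3,0],"jaw": 40},
])

```text
clock: 36.3
position: [560.6, 153.4, 20.2]
ee_rot: [0.056, 0.998, -0.001, -0.001]
contact_force: [-0.4, -7.3, 0.1]
gripper_width: 40.0
grasp_force: 3.7
```

step_arm([
  {"dr": [0,0,0],"slide": [0,0.5,0],"jaw": 40},
  {"dr": [0,0,0],"slide": [0,1,0],"jaw": 40},
  {"dr": [0,0,0],"slide": [0,1.5,0],"jaw": 40},
  {"dr": [0,0,0],"slide": [0,1.5,0],"jaw": 40},
  {"dr": [0,0,0],"slide": [0,1.5,0],"jaw": 40},
  {"dr": [0,0,0],"slide": [0,1.5,0],"jaw": 40},
  {"dr": [0,0,0],"slide": [0,1.5,0],"jaw": 40},
  {"dr": [0,0,0],"slide": [0,1.5,0],"jaw": 40},
])

```text
clock: 37.3
position: [560.5, 153.5, 20.1]
ee_rot: [0.056, 0.998, -0.002, -0.001]
contact_force: [0.8, -11.2, 0.5]
gripper_width: 40.2
grasp_force: 5.7
```

step_arm([
  {"dr": [0,0,0],"slide": [0,-4,0],"jaw": 40},
  {"dr": [0,0,0],"slide": [0,-10,0],"jaw": 40},
  {"dr": [0,0,0],"slide": [0,-15,0],"jaw": 40},
  {"dr": [0,0,0],"slide": [0,-15,-20],"jaw": 40},
  {"dr": [0,0,0],"slide": [0,-15,-50],"jaw": 40},
  {"dr": [0,0,0],"slide": [0,-15,-80],"jaw": 40},
  {"dr": [0,0,0],"slide": [0,-15,-100],"jaw": 40},
  {"dr": [0,0,0],"slide": [0,-15,-100],"jaw": 40},
])

```text
clock: 38.3
position: [560.8, 142.5, 122.2]
ee_rot: [0.055, 0.998, 0.001, 0.002]
contact_force: [-0.3, -0.6, -0.6]
gripper_width: 39.9
grasp_force: 0.0
```

```bash
python3 - <<'E'
from h import *
st=arm.read_state(); print(st["position"],st["clock"],st["contact_force"]); c=cam("wrist",st); w=optics.get_image("wrist"); cv2.imwrite("pics/w9.png",w)
def spots(w,c):
  h=cv2.cvtColor(w,cv2.COLOR_BGR2HSV).astype(int); m=(((h[...,0]<6)|(h[...,0]>174))&(h[...,1]>150)).astype(np.uint8)
  n,l,s,ce=cv2.connectedComponentsWithStats(m); 
  for i in range(1,n):
    if s[i,4]>80:
        u0,v0,ww,hh,_=s[i]; print(s[i],"z62",onz(c,*ce[i],62).round(1),"rail z48",tob(onz(c,*ce[i],48)).round(1),"rail z62",tob(onz(c,*ce[i],62)).round(1))
spots(w,c)
print("knob start rail",tob([553.9,93.6]))
cv2.imwrite("pics/v10.png",cv2.resize(w,(800,600)))
E
```

```text
[560.84044545 142.53190214 122.18424506] 38.3 [-0.3279981  -0.60665372 -0.61234805]
[267 195  19  32 494] z62 [558.5 139.9  62. ] rail z48 [25.5 10. ] rail z62 [20.8 10.2]
[354 222  17  16 217] z62 [583.  208.4  62. ] rail z48 [44.3 84.8] rail z62 [38.5 80.8]
knob start rail [ 20.74605531 -36.34901909]
```

View pics/v10.png

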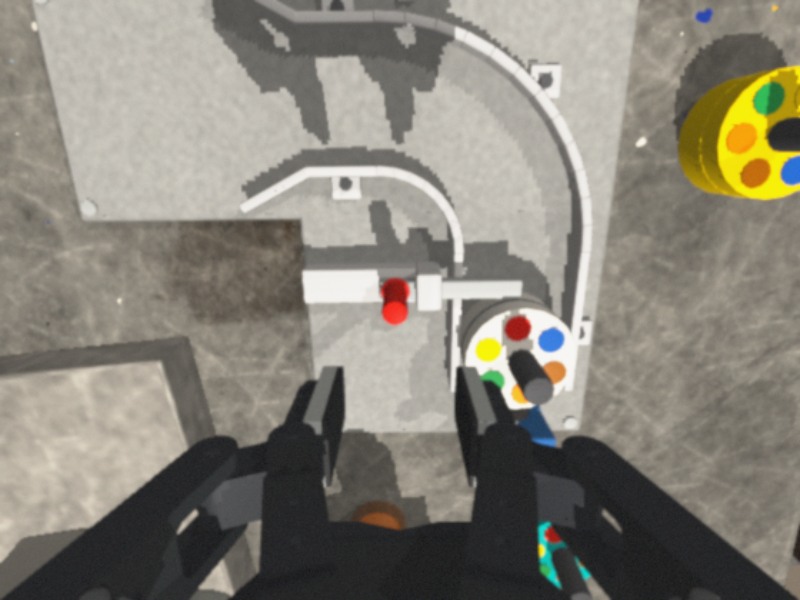

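The picture shows the bolt bar across behind the carrier, with its tip at (520,289), the knob against its guide at (395,300), and the carrier standing at the buffer at (520,355). The bolt is at its hard stop and the robot is clear, so I'm handing in.

```bash
python3 -c "
from bench import arm; print(arm.job_done())"
```

```text
the job is handed in; nothing more can be done
None
```

I handed the job in at about 38 s: the carrier is pressed home against the buffer (about 12 N at the wrist) and the bolt is across behind it at its hard stop. The pictures put the bolt's travel at about 47 mm ± 2 (45 needed), and no verdict came back.

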